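# Put the seed canister away in the pedal bin

## Task

Put the aluminium seed canister away from the rats: press the red pedal of the blue bin right down so that its lid swings up and stays open, set the canister down upright on the bin's floor (do not drop it) and let go. Then ease the pedal all the way back up, taking three seconds or more and keeping hold of it to the top, so that the lid shuts fully without banging. Work the lid only by the pedal, never touch it, and leave the other things where they are.

Things in the scene. Friction and masses are not known exactly. Their poses are not given: they have to be found in the camera images.
- bin: Blue open box with a grey hinged lid, fixed: 180 mm (x) by 190 mm (y), rim 112 mm above the shelf, walls and floor 5 mm thick; a 10 mm link housing outside its +y wall. Origin: centre of its underside. Its -x side is the front, with the red pedal; the lid's hinge runs along the top of the rear (+x) wall. The open lid stands just past upright behind the opening, to 300 mm above the shelf.
- pedal (a joint): Pedal angle (rad): 0 up (start; slopes up outward by 0.2 rad), 0.42 down (slopes down 0.22); stops at both. Axis level, along the bin's y, 90 mm in front of the bin's origin, 47 mm above the shelf. 7 to 10 N on the tread press it. No spring; it drives the lid 4.17 times as far. Fully down it stays when let go; lifted past about a third of its travel, the lid's weight pulls it up and would bang the lid.
- pedal_tread (a point): Centre of the red pedal tread: a plate 60 mm long (away from the bin), 46 mm wide (bin's y), 10 mm thick, 85 mm from the pedal's axis. Centre about 64 mm above the shelf when up, 28 mm when down. Can be pressed from above, or pinched from above by its two sides across the 46 mm. A steel arm 16 mm wide joins it to the bin.
- lid (a joint): Angle of the lid (rad): 0 shut (start), 1.75 fully open, just past upright; driven by the pedal. Over 1.4 counts as open; shutting faster than 2 rad/s counts as banging.
- canister_mid (a point): Centre (half-way up) of the closed aluminium canister, a plain round cylinder 58 mm across and 100 mm tall with a thin dark band near the top, standing upright on the shelf; z axis up. About 0.2 to 0.4 kg. Its place is swapped with those of the funnel and the pot.
- funnel: Orange plastic funnel standing mouth down, 100 mm across at the shelf, 125 mm tall; origin at the centre of its underside. To be left alone.
- pot: Terracotta pot, 84 mm across, 85 mm tall, origin at the centre of its underside. To be left alone.
- spanner: Steel spanner 200 mm long lying along its x, about 10 mm high. To be left alone.
- clip: Green garden clip about 100 mm long lying along its x, 12 mm high. To be left alone.

How it is judged:
By the outcome, as a careful person would: the job done as asked, in the order asked, and still so for the second after the job is handed in, with the robot touching nothing.
It also fails if it takes over 72 s, if anything falls off the work surface, if the arm or the gripper's body presses on something with over 40 N, if the wrist force passes 120 N, or if a joint passes its speed limit or range.

## Robot

A 6-joint arm with a two-finger parallel gripper is mounted at the origin on the work surface. World frame = base frame: x ahead of the robot, y to its left, z up, the work surface at z = 0. Lengths are in m, angles in rad, forces in N, time in s.
With the tool pointing down it reaches from about 0.25 to 0.8 m from the base axis. Payload 8.5 kg.
Tool frame: the origin (TCP) lies midway between the tips of the shut fingers; the grasp point (between the pads) lies 19 mm behind it; z points along the fingers, y is the line along which they close (so a half turn about z gives the same grasp; the last joint's range is limited). The gripper opens to 85 mm and grips with 20 to 120 N. Pads are 22 mm wide; open, the fingers measure 114 mm over their backs; the gripper's body (76 mm by 85 mm) begins 54 mm behind the grasp point. The pads swing forward as they close: fully open they stand 13 mm farther back than shut.
Start: joints at [-1.173, 0.238, -0.013, 1.319, 0, 1.571], TCP at [0.203, -0.484, 0.193] pointing down, gripper open.
Joint ranges: [-2.66, 2.66], [-1.03, 1.9], [-1.14, 1.46], [-1.82, 2.27], [-1.45, 1.34], [-3.14, 3.14]. Speed limits (rad/s): [2.22, 2.22, 2.79, 3.14, 3.14, 3.14].

## Interface

Orientations are given as a unit quaternion [x, y, z, w].
In Python, from station import status, grab_frame, calibration, sign_off, search_frame, landmark_of gives the robot as it stands. The module is installed in compiled form; this text tells all that it offers.
- The arm moves only by the tool move_arm, never from a script. Its arguments are lists of equal length, an entry for each row: "claw": the gripper's target within -1 to 1 (fully open at 1, half-way at 0, shut at -1); "translation": the shift along the tool's x, y, z normalised to -1 to 1, where 1 is 200 mm, a list of three; "twist": the turn about the tool's z normalised to -1 to 1, where 1 is 0.08 rad. In form: {"claw": [claw, ...], "translation": [[dx, dy, dz], ...], "twist": [twist, ...]}. A call has 1 to 10 rows; each row shifts and turns the commanded pose from where the row before left it, along the tool's axes as they then stand; what a row does not reach is not made up. A row lasts 1/10 s, in which the tool goes at most 50 mm and 8.59 degrees, less where a joint would pass 70% of its speed; a pose out of reach is approached as far as the arm can. A call with a number of a shift or a turn outside -1 to 1 is refused whole. A call with a gripper value outside its range is refused whole. The fingers move at their own pace and stop on an object; "force" is the grip in N (left out, the last holds). Time passes only in rows, so rows that do not move let the fingers close. It gives the time, the measured TCP pose, the force, the opening and the grip force at its end, in the units of the state.
- status.sense(): the state, without advancing time (a new reading comes with each control period).
- grab_frame(name): name is "side" or "top" or "wrist"; returns the picture (400x640x3 uint8, blue, green, red); there is no depth.
- calibration(name): a dict with "mtx" (3x3 intrinsics, pixels), "world_from_camera" (4x4, takes a point from camera to world coordinates). Camera axes: x right, y up, looking along -z (the intrinsics and any distortion apply to the point x, -y, -z); pixel columns grow to the right and rows downward; lengths in m; the calibration is good to about 2 mm. A picture is of the moment at which its call begins: read the wrist's pose just before it. calibration takes no time and is no camera call; for the wrist camera it gives the pose at the moment of the call.
- sign_off(): hands the job in; it is judged then, once.
Trained networks look in the newest picture that a camera, given by its name, has taken for a name from the list of things; names that differ only in an ending like _2 or _b are one class to them, and where a whole thing is asked for, a point or a joint stands for the part that bears it (a point fixed in the world has none). Each returns a list of dicts, best first, with "p" (0 to 1); they miss things now and then, are a little off and sometimes report something else, mostly with a low value. They report only what shows in the picture. A call takes as long as a camera call.
- search_frame(camera, name): "extent" ([centre column, centre row, width, height] in pixels, round what is visible of it).
- landmark_of(camera, name): "xy" ([column, row] in pixels: a listed point, or the origin of a listed thing).
The state is a dict: "time": time; "joints": joint angles; "joint_vel": joint speeds; "joint_torque": joint torques, N m; "position": TCP position; "ee_rot": TCP orientation; "ft_force": force on the tool from outside, world axes, zero at the start; "moment": the same for the moment, N m; "width": finger opening in m; "grip_force": force on a finger pad.
Only numpy, scipy, OpenCV 4.12 (cv2) and the standard library are available. Lean on these libraries where they do the work, as an engineer would, in place of code of your own. Each camera call takes 0.05 s, during which the arm holds its last target. There are 200 camera calls.

## Working session

There is one attempt and no reset: what is moved stays moved. The work goes in short steps, Python scripts to look and compute and a tool call to move; the robot and the scene stay as the last step left them, time stands still between calls to the robot, and variables do not carry over. Pictures are saved under pics/ and viewed, at most 10 in all, crops included, and the job is handed in when it is done.

Besides the shell and the picture viewer there is one more tool, called after "Request:" by a JSON object that holds its "op" and its "data", one argument or row to a line. move_arm: Moves the arm, as the interface text tells. Its arguments: {"type":"object","properties":{"claw":{"type":"array"},"translation":{"type":"array"},"twist":{"type":"array"},"force":{"type":"number"}},"required":["claw","translation","twist"]}

```bash
mkdir -p pics; cat > h.py <<'E'
import numpy as np, cv2
from station import *
def ray(cam,px,cal=None):
    c=cal or calibration(cam); K=np.array(c["mtx"]);T=np.array(c["world_from_camera"])
    d=np.linalg.inv(K)@[px[0],px[1],1]; d=T[:3,:3]@[d[0],-d[1],-d[2]]
    return T[:3,3],d
def onz(cam,px,z,cal=None):
    o,d=ray(cam,px,cal); return o+d*(z-o[2])/d[2]
def tri(rs):
    A=0;b=0
    for o,d in rs:
        d=d/np.linalg.norm(d);P=np.eye(3)-np.outer(d,d);A=A+P;b=b+P@o
    return np.linalg.solve(A,b)
def proj(cam,p):
    c=calibration(cam);K=np.array(c["mtx"]);T=np.array(c["world_from_camera"])
    q=T[:3,:3].T@(np.array(p)-T[:3,3]); q=K@[q[0],-q[1],-q[2]]; return q[:2]/q[2]
E
python3 - <<'E'
from h import *
ims=[]
for c in("top","side"):
    im=grab_frame(c); cv2.imwrite(f"pics/{c}0.png",im)
    for n,z in(("bin",0),("pedal_tread",.064),("canister_mid",.05),("funnel",0),("pot",0),("spanner",0),("clip",0)):
        for r in landmark_of(c,n)[:2]: print(c,n,round(r["p"],2),np.round(r["xy"]),np.round(onz(c,r["xy"],z),3))
s=status.sense();print(s["time"],s["position"],s["ee_rot"],s["width"])
E
```

```text
top bin 0.98 [344. 180.] [ 0.645 -0.097  0.   ]
top pedal_tread 0.57 [338. 232.] [ 0.471 -0.068  0.064]
top canister_mid 0.65 [203. 228.] [0.499 0.36  0.05 ]
top canister_mid 0.3 [344. 180.] [ 0.639 -0.094  0.05 ]
top funnel 0.56 [269. 245.] [0.438 0.157 0.   ]
top pot 0.67 [261. 197.] [0.598 0.18  0.   ]
top pot 0.6 [446. 234.] [ 0.456 -0.426  0.   ]
top spanner 0.57 [448. 236.] [ 0.452 -0.432  0.   ]
top clip 0.7 [270. 154.] [0.739 0.147 0.   ]
side bin 0.71 [310. 201.] [ 0.641 -0.094  0.   ]
side pedal_tread 0.74 [357. 213.] [ 0.473 -0.043  0.064]
side canister_mid 0.87 [301. 341.] [0.502 0.375 0.05 ]
side funnel 0.62 [343. 281.] [ 0.458  0.151 -0.   ]
side pot 0.9 [286. 278.] [0.613 0.193 0.   ]
side spanner 0.84 [392. 145.] [ 0.448 -0.424  0.   ]
side clip 0.7 [247. 254.] [0.75  0.148 0.   ]
0.8 [ 0.20337177 -0.48397005  0.19338891] [ 9.80283014e-01  1.97598611e-01  1.49213059e-06 -2.99573724e-05] 0.08541745392912715
```

View pics/top0.png

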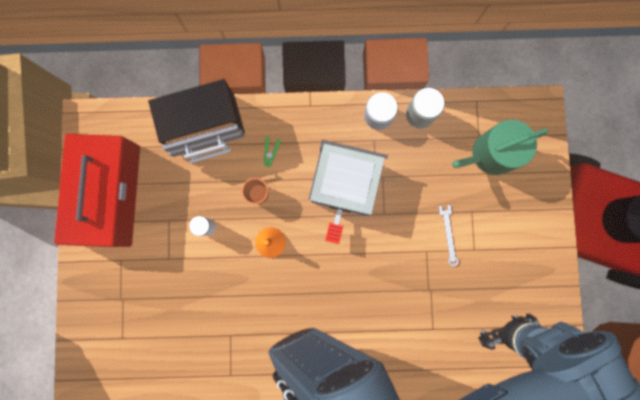

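View pics/side0.png

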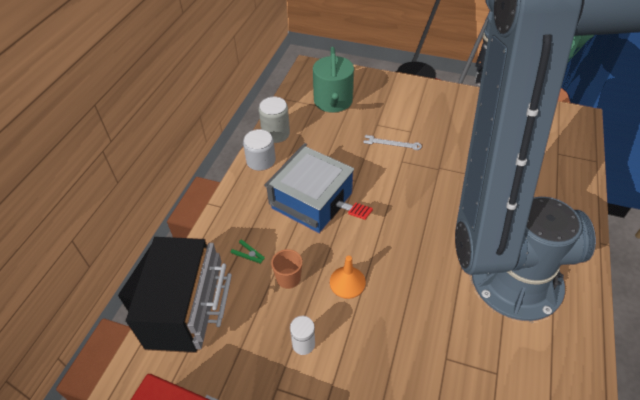

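```bash
cat >> h.py <<'E'
def delta(target):
    from scipy.spatial.transform import Rotation as R
    s=status.sense(); M=R.from_quat(s["ee_rot"]).as_matrix()
    print("t",round(s["time"],2),"pos",np.round(s["position"],4),"yaw",round(np.arctan2(M[1,0],M[0,0]),3),"F",np.round(s["ft_force"],1),"w",round(s["width"],4))
    print("tool delta units",np.round(M.T@(np.array(target)-s["position"])/.2,3))
E
python3 - <<'E'
from h import *
P={"bin":[(344,180),(310,201)],"tread":[(338,232),(357,213)],"can":[(203,228),(301,341)],"pot":[(261,197),(286,278)],"fun":[(269,245),(343,281)]}
for k,(a,b) in P.items(): print(k,np.round(tri([ray("top",a),ray("side",b)]),3))
for p in [(323,142),(386,155),(373,214),(311,203)]: print(np.round(onz("top",p,.115),3))
E
```

```text
bin [ 0.643 -0.097 -0.002]
tread [ 0.476 -0.069  0.032]
can [0.502 0.366 0.029]
pot [ 0.607  0.184 -0.01 ]
fun [0.447 0.157 0.012]
[ 0.749 -0.03   0.115]
[ 0.703 -0.222  0.115]
[ 0.522 -0.175  0.115]
[0.561 0.012 0.115]
```

Request:
{"op": "move_arm", "data": {
  "claw": [-1,-1,-1,-1,-1,-1,-1,-1],
  "translation": [
    [0,0,0],
    [0,0,0],
    [0,0,0],
    [0,0,0],
    [0,0,0],
    [0,0,0],
    [0,0,0],
    [0,0,0]
  ],
  "twist": [1,1,1,1,1,1,1,0.6]
}}

```text
time: 1.6
position: [0.2034, -0.484, 0.1934]
ee_rot: [0.994, -0.106, -0.0, -0.0]
ft_force: [0.5, 0.4, -0.1]
width: 0.0001
grip_force: 0.0
```

Request:
{"op": "move_arm", "data": {
  "claw": [-1,-1,-1,-1,-1,-1,-1,-1,-1,-1],
  "translation": [
    [0.08,-0.236,0],
    [0.08,-0.236,0],
    [0.08,-0.236,0],
    [0.08,-0.236,0],
    [0.08,-0.236,0],
    [0.08,-0.236,0],
    [0.08,-0.236,0],
    [0.08,-0.236,0],
    [0.08,-0.236,0],
    [0.08,-0.236,0]
  ],
  "twist": [0,0,0,0,0,0,0,0,0,0]
}}

```text
time: 2.6
position: [0.4553, -0.0737, 0.1937]
ee_rot: [0.996, -0.087, 0.001, -0.01]
ft_force: [1.1, -0.9, -0.2]
width: 0.0003
grip_force: 0.0
```

```bash
python3 - <<'E'
from h import *
cal=calibration("wrist");im=grab_frame("wrist");cv2.imwrite("pics/w1.png",im)
for n,z in(("bin",0),("pedal_tread",.064)):
    for r in landmark_of("wrist",n)[:2]: print(n,round(r["p"],2),np.round(r["xy"]),np.round(onz("wrist",r["xy"],z,cal),4))
delta([.474,-.059,.1])
E
```

```text
bin 0.75 [314.  26.] [ 0.6325 -0.0983  0.    ]
bin 0.55 [95. 93.] [0.6095 0.191  0.    ]
pedal_tread 0.62 [301. 179.] [ 0.4669 -0.0555  0.064 ]
t 2.75 pos [ 0.4551 -0.076   0.1932] yaw -0.178 F [ 0.1 -0.6  0.7] w 0.0002
tool delta units [ 0.078 -0.092  0.468]
```

View pics/w1.png

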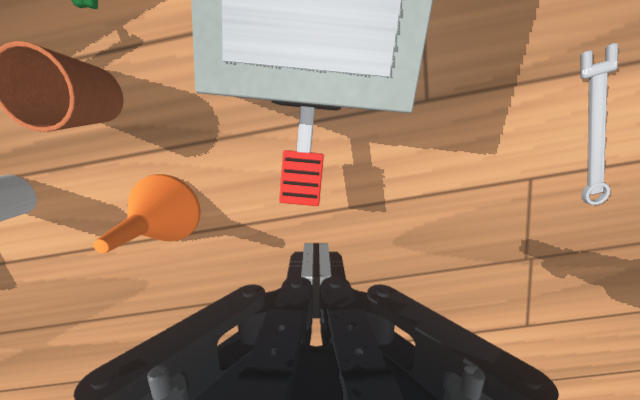

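```bash
python3 - <<'E'
from h import *
for p in [(285,151),(323,153)]: print(np.round(onz("wrist",p,.075),4))
for p in [(318,206),(280,202)]: print(np.round(onz("wrist",p,.063),4))
a,b=[onz("wrist",p,.114) for p in((196,93),(411,111))];print(a,b,np.linalg.norm(a-b),np.arctan2(*(a-b)[:2]))
E
```

```text
[ 0.5021 -0.0479  0.075 ]
[ 0.4928 -0.0877  0.075 ]
[ 0.4309 -0.071   0.063 ]
[ 0.4436 -0.0276  0.063 ]
[0.56937731 0.01314158 0.114     ] [ 0.52044537 -0.17151166  0.114     ] 0.19102657592472957 0.2590398478194899
```

Request:
{"op": "move_arm", "data": {
  "claw": [-1,-1,-1,-1,-1,-1],
  "translation": [
    [0,0,0],
    [0.03,-0.1,0],
    [0,0,0.18],
    [0,0,0.18],
    [0,0,0.18],
    [0,0,0]
  ],
  "twist": [0.95,0,0,0,0,0]
}}

```text
time: 3.35
position: [0.455, -0.0847, 0.0829]
ee_rot: [0.994, -0.108, -0.002, -0.023]
ft_force: [-0.8, -0.0, 0.1]
width: -0.0001
grip_force: 0.0
```

```bash
python3 -c "
from h import *
delta([.466,-.058,.034])"
```

```text
t 3.35 pos [ 0.455  -0.0847  0.0829] yaw -0.216 F [-0.8 -0.   0.1] w -0.0001
tool delta units [ 0.027 -0.131  0.25 ]
```

Request:
{"op": "move_arm", "data": {
  "claw": [-1,-1,-1],
  "translation": [
    [0,0,0],
    [0,0,0],
    [0,0,0]
  ],
  "twist": [0,0,0]
}}

```text
time: 3.65
position: [0.4598, -0.0853, 0.088]
ee_rot: [0.994, -0.107, 0.003, -0.022]
ft_force: [0.7, 0.0, -1.1]
width: -0.0001
grip_force: 0.0
```

```bash
python3 -c "
from h import *
delta([.466,-.058,.034]);s=status.sense();print(np.round(s['joints'],3),np.round(s['joint_vel'],3),np.round(s['joint_torque'],1),s['moment'])
from scipy.spatial.transform import Rotation as R
print(R.from_quat(s['ee_rot']).as_matrix().round(3))"
```

```text
t 3.65 pos [ 0.4598 -0.0853  0.088 ] yaw -0.215 F [ 0.7  0.  -1.1] w -0.0001
tool delta units [ 0.001 -0.128  0.276]
[-0.216  0.203 -0.344  1.023  0.044  3.141] [ 0.001  0.001 -0.01  -0.004 -0.    -0.   ] [ -0.1 -47.3  31.1   0.    0.2  -0. ] [ 0.03297575 -0.02353974 -0.02029543]
[[ 0.977 -0.213  0.011]
 [-0.214 -0.976  0.043]
 [ 0.001 -0.044 -0.999]]
```

Request:
{"op": "move_arm", "data": {
  "claw": [-1,-1,-1,-1,-1,-1,-1,-1,-1,-1],
  "translation": [
    [0,0,-0.2],
    [0,0,-0.2],
    [0,0,0],
    [0,0,0],
    [0,0,0],
    [0,0,0],
    [0,0,0],
    [0,0,0],
    [0,0,0],
    [0,0,0]
  ],
  "twist": [-1,-1,-1,-1,-1,-1,-1,-1,-1,-1]
}}

```text
time: 4.65
position: [0.4584, -0.0885, 0.1675]
ee_rot: [0.957, 0.29, 0.011, -0.019]
ft_force: [1.2, 0.3, -0.4]
width: 0.0003
grip_force: 0.0
```

Request:
{"op": "move_arm", "data": {
  "claw": [-1,-1,-1,-1,-1,-1,-1,-1,-1,-1],
  "translation": [
    [0,0,0],
    [0,0,0],
    [0,0,0],
    [0,0,0],
    [0,0,0],
    [0,0,0],
    [0,0,0],
    [0,0,0],
    [0,0,0],
    [0,0,0]
  ],
  "twist": [-1,-1,-1,-1,-1,-1,-1,-1,-1,-1]
}}

```text
time: 5.65
position: [0.4585, -0.0885, 0.1675]
ee_rot: [0.768, 0.64, 0.018, -0.014]
ft_force: [-0.6, -0.3, -0.1]
width: 0.0
grip_force: 0.0
```

Request:
{"op": "move_arm", "data": {
  "claw": [-1,-1,-1,-1,-1,-1,-1,-1,-1,-1],
  "translation": [
    [0,0,0],
    [0,0,0],
    [0,0,0],
    [0,0,0],
    [0,0,0],
    [0,0,0],
    [0,0,0],
    [0,0,0],
    [0,0,0],
    [0,0,0]
  ],
  "twist": [-1,-1,-1,-1,-1,-1,-1,-1,-1,-1]
}}

```text
time: 6.65
position: [0.4584, -0.0885, 0.1675]
ee_rot: [0.459, 0.888, 0.021, -0.006]
ft_force: [0.1, -0.0, 0.2]
width: -0.0002
grip_force: 0.0
```

Request:
{"op": "move_arm", "data": {
  "claw": [-1,-1,-1,-1,-1,-1,-1,-1,-1],
  "translation": [
    [0,0,0],
    [0,0,0],
    [0,0,0],
    [0,0,0],
    [0,0,0],
    [0,0,0],
    [0,0,0],
    [0,0,0],
    [0,0,0]
  ],
  "twist": [-1,-1,-1,-1,-1,-1,-1,-1,0]
}}

```text
time: 7.55
position: [0.4584, -0.0885, 0.1673]
ee_rot: [0.157, 0.987, 0.022, 0.001]
ft_force: [0.8, -0.4, 0.0]
width: 0.0
grip_force: 0.0
```

```bash
python3 -c "
from h import *
delta([.466,-.058,.07]);s=status.sense();print(np.round(s['joints'],3))
from scipy.spatial.transform import Rotation as R
print(R.from_quat(s['ee_rot']).as_matrix().round(3),calibration('wrist')['world_from_camera'])"
```

```text
t 7.55 pos [ 0.4584 -0.0885  0.1673] yaw 2.826 F [ 0.8 -0.4  0. ] w 0.0
tool delta units [0.009 0.135 0.493]
[-0.224  0.15  -0.195  1.226  0.044  0.092]
[[-0.951  0.31   0.009]
 [ 0.31   0.95   0.043]
 [ 0.004  0.044 -0.999]] [[ 0.31159608 -0.90223    -0.29814243  0.38233939]
 [ 0.94916517  0.3102767   0.05304577 -0.07158011]
 [ 0.04464716 -0.29951526  0.95304629  0.34830824]
 [ 0.          0.          0.          1.        ]]
```

Request:
{"op": "move_arm", "data": {
  "claw": [-1,-1,-1,-1,-1,-1],
  "translation": [
    [0,0,0],
    [0,0.136,0],
    [0,0,0.15],
    [0,0,0.15],
    [0,0,0.14],
    [0,0,0]
  ],
  "twist": [-0.76,0,0,0,0,0]
}}

```text
time: 8.15
position: [0.4634, -0.0578, 0.0774]
ee_rot: [0.128, 0.991, 0.022, -0.001]
ft_force: [-0.6, -0.6, 0.0]
width: -0.0002
grip_force: 0.0
```

```bash
python3 -c "
from h import *
delta([.466,-.058,.034]);
im=grab_frame('wrist');cv2.imwrite('pics/w2.png',im)"
```

```text
t 8.15 pos [ 0.4634 -0.0578  0.0774] yaw 2.884 F [-0.6 -0.6  0. ] w -0.0002
tool delta units [-0.015 -0.007  0.217]
```

View pics/w2.png

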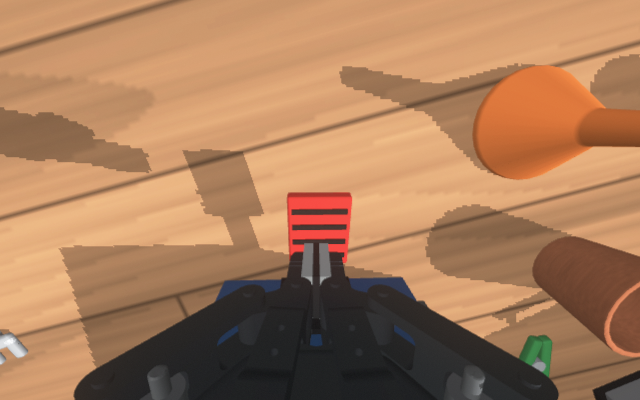

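```bash
python3 -c "
from h import *
print(onz('wrist',(288,193),.075),onz('wrist',(351,193),.075),onz('wrist',(316,245),.0774))"
```

```text
[ 0.43338071 -0.06898897  0.075     ] [ 0.44515625 -0.0266475   0.075     ] [ 0.47588162 -0.0602732   0.0774    ]
```

Request:
{"op": "move_arm", "data": {
  "claw": [-1,-1,-1,-1,-1,-1,-1,-1,-1,-1],
  "translation": [
    [-0.012,0,0],
    [0,-0.001,0.02],
    [0,-0.001,0.02],
    [0,-0.001,0.02],
    [0,-0.001,0.02],
    [0,-0.001,0.02],
    [0,-0.001,0.02],
    [0,-0.001,0.02],
    [0,-0.001,0.02],
    [0,-0.001,0.02]
  ],
  "twist": [0,0,0,0,0,0,0,0,0,0]
}}

```text
time: 9.2
position: [0.4676, -0.059, 0.043]
ee_rot: [0.127, 0.992, 0.022, 0.001]
ft_force: [-0.6, 0.3, 0.1]
width: -0.0
grip_force: 0.0
```

Request:
{"op": "move_arm", "data": {
  "claw": [-1,-1,-1,-1],
  "translation": [
    [0,-0.001,0.02],
    [0,0,0.01],
    [0,0,0.01],
    [0,0,0]
  ],
  "twist": [0,0,0,0]
}}

```text
time: 9.6
position: [0.4675, -0.0588, 0.0352]
ee_rot: [0.127, 0.992, 0.022, 0.001]
ft_force: [-0.5, 0.2, 0.7]
width: -0.0005
grip_force: 0.0
```

```bash
python3 -c "
from h import *
im=grab_frame('side');cv2.imwrite('pics/s2.png',cv2.resize(im[80:330,220:480],None,fx=2.2,fy=2.2))
delta([.466,-.058,.034])
print(landmark_of('side','pedal_tread'))
print(proj('side',[.466,-.058,.028]))"
```

```text
t 9.65 pos [ 0.4676 -0.0588  0.0354] yaw 2.886 F [0.1 0.3 1.1] w -0.0002
tool delta units [0.009 0.002 0.007]
[{'xy': [358.8, 211.0], 'p': 0.73}, {'xy': [287.9, 274.9], 'p': 0.58}]
[360.55163698 217.56681371]
```

View pics/s2.png

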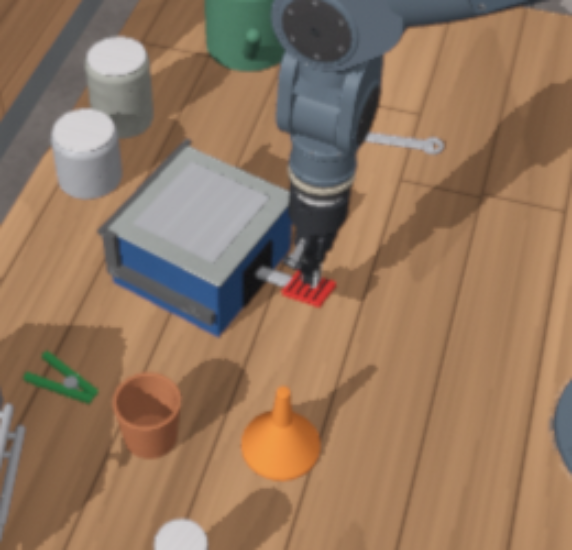

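```bash
python3 -c "
from h import *
im=grab_frame('wrist');cv2.imwrite('pics/w3.png',im)
s=status.sense();print(s['position'],proj('wrist',s['position']),s['joints'])
print(landmark_of('top','pedal_tread'))
im=grab_frame('top');print(landmark_of('top','pedal_tread'))
for z in(.035,.064,.1):print(proj('wrist',[.466,-.058,z]))"
```

```text
[ 0.46768073 -0.05887418  0.03550083] [315.04914279 231.36796277] [-0.1577919   0.25958927 -0.42033263  0.89007963  0.04453926  0.09805141]
[{'xy': [337.8, 232.3], 'p': 0.57}]
[]
[315.60843485 228.66167868]
[317.71545302 247.02408105]
[321.53913955 280.34703563]
```

View pics/w3.png

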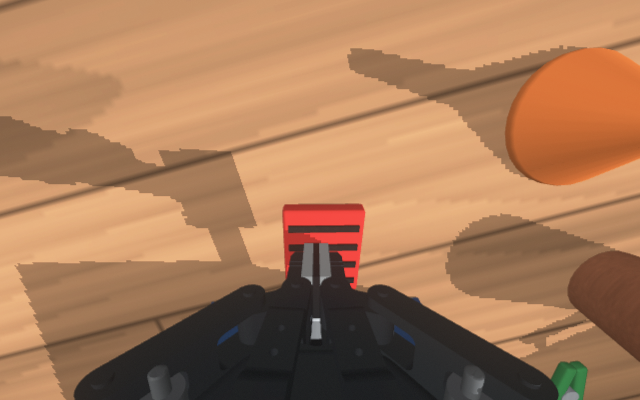

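Request:
{"op": "move_arm", "data": {
  "claw": [-1,-1,-1,-1,-1],
  "translation": [
    [0,0,0.02],
    [0,0,0.02],
    [0,0,0.02],
    [0,0,0.02],
    [0,0,0]
  ],
  "twist": [0,0,0,0,0]
}}

```text
time: 10.4
position: [0.4669, -0.0581, 0.0189]
ee_rot: [0.128, 0.992, 0.022, 0.0]
ft_force: [-2.3, -0.5, 1.9]
width: -0.0002
grip_force: 1.1
```

```bash
cat >> h.py <<'E'
def red(c):
    im=grab_frame(c).astype(int); m=(im[...,2]>150)&(im[...,1]<80)&(im[...,0]<80)
    if c=="side": m[:, :320]=0; m[:, 400:]=0
    if c=="top": m[:, :300]=0; m[:, 370:]=0
    y,x=np.nonzero(m); return len(x),x.min(),x.max(),y.min(),y.max(),x.mean(),y.mean()
E
python3 -c "
from h import *
print(red('wrist'),red('side'));s=status.sense();print(s['ft_force'],s['moment'])
old=cv2.imread('pics/side0.png').astype(int);m=(old[...,2]>150)&(old[...,1]<80)&(old[...,0]<80);m[:,:320]=0;m[:,400:]=0;y,x=np.nonzero(m);print(len(x),x.mean(),y.mean(),x.min(),x.max(),y.min(),y.max())
im=grab_frame('side');im2=grab_frame('wrist')
a=cv2.resize(im[100:260,250:450],(600,480));cv2.imwrite('pics/s3.png',np.hstack([a[:,200:500],cv2.resize(im2[150:400,180:460],(480,480))]))"
```

```text
(3153, np.int64(282), np.int64(363), np.int64(203), np.int64(290), np.float64(324.58769425943547), np.float64(231.64478274659055)) (155, np.int64(349), np.int64(372), np.int64(207), np.int64(222), np.float64(360.63870967741934), np.float64(215.1741935483871))
[-0.94945132 -0.16898483  2.19602456] [0.02712013 0.30912556 0.04201249]
189 360.16402116402116 210.93121693121694 348 372 203 218
```

View pics/s3.png

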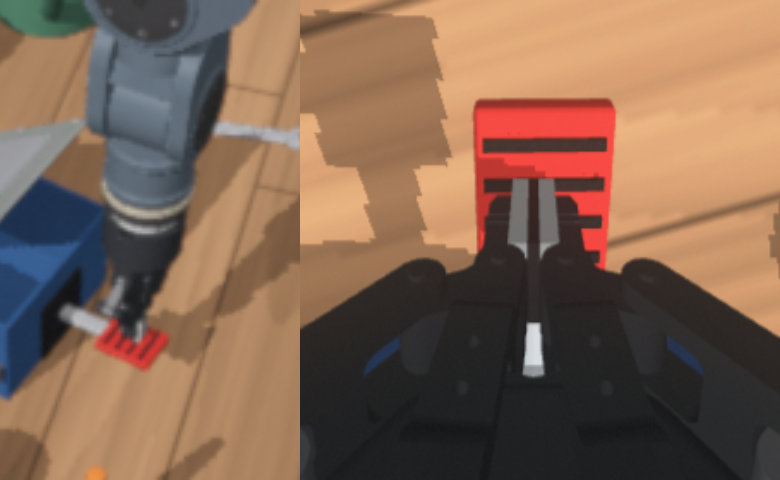

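Request:
{"op": "move_arm", "data": {
  "claw": [-1,-1,-1,-1,-1,-1],
  "translation": [
    [0,0,0.015],
    [0,0,0.015],
    [0,0,0.015],
    [0,0,0.015],
    [0,0,0.015],
    [0,0,0]
  ],
  "twist": [0,0,0,0,0,0]
}}

```text
time: 11.2
position: [0.4679, -0.0575, 0.0042]
ee_rot: [0.128, 0.992, 0.022, 0.001]
ft_force: [0.2, 0.8, -0.3]
width: -0.0001
grip_force: 0.0
```

```bash
python3 -c "
from h import *
print(red('wrist'),red('side'));s=status.sense();print(s['ft_force'],s['moment'],s['position'])"
```

```text
(3339, np.int64(281), np.int64(359), np.int64(201), np.int64(290), np.float64(321.9080563042827), np.float64(230.3432165318958)) (156, np.int64(349), np.int64(371), np.int64(210), np.int64(226), np.float64(360.30128205128204), np.float64(218.85897435897436))
[ 0.17377387  0.77884528 -0.2802886 ] [-0.05198249 -0.0200669   0.00734641] [ 0.46825619 -0.05741504  0.00445553]
```

Request:
{"op": "move_arm", "data": {
  "claw": [-1,-1,-1,-1],
  "translation": [
    [0,0,0.015],
    [0,0,0.015],
    [0,0,0.015],
    [0,0,0]
  ],
  "twist": [0,0,0,0]
}}

```text
time: 11.7
position: [0.4691, -0.0574, -0.003]
ee_rot: [0.128, 0.992, 0.022, 0.002]
ft_force: [-4.8, -0.5, 23.4]
width: 0.0002
grip_force: 11.8
```

```bash
python3 -c "
from h import *
print(red('wrist'),red('side'));s=status.sense();print(s['ft_force'],s['moment'],s['position'])
print(proj('side',[.466,-.058,.064]),proj('side',[.466,-.058,.028]))"
```

```text
(3339, np.int64(280), np.int64(358), np.int64(201), np.int64(290), np.float64(320.984126984127), np.float64(230.51781970649895)) (153, np.int64(348), np.int64(370), np.int64(212), np.int64(228), np.float64(359.83660130718954), np.float64(220.0))
[-3.93147229 -1.50739026 23.59415865] [-0.17437934  0.78714715 -0.00627692] [ 0.4690305  -0.05738864 -0.00304089]
[361.12912325 210.03182743] [360.55163698 217.56681371]
```

Request:
{"op": "move_arm", "data": {
  "claw": [-1,-1,1,1,1,1,1,1,1,1],
  "translation": [
    [0,0,-0.05],
    [0,0,-0.15],
    [0,0,-0.22],
    [0,0,-0.22],
    [0,0,-0.22],
    [0,0,-0.22],
    [0,0,0],
    [0,0,0],
    [0,0,0],
    [0,0,0]
  ],
  "twist": [0,0,1,1,1,1,1,1,1,1]
}}

```text
time: 12.8
position: [0.4661, -0.0664, 0.2111]
ee_rot: [0.434, 0.9, 0.021, -0.006]
ft_force: [0.0, -0.3, 0.8]
width: 0.0851
grip_force: 0.0
```

Request:
{"op": "move_arm", "data": {
  "claw": [1,1,1,1,1,1,1,1,1,1],
  "translation": [
    [0,0,0],
    [0,0,0],
    [0,0,0],
    [0,0,0],
    [0,0,0],
    [0,0,0],
    [0,0,0],
    [0,0,0],
    [0,0,0],
    [0,0,0]
  ],
  "twist": [1,1,1,1,1,1,1,1,1,1]
}}

```text
time: 13.8
position: [0.4661, -0.0664, 0.211]
ee_rot: [0.751, 0.66, 0.017, -0.014]
ft_force: [0.3, -0.6, -0.1]
width: 0.0853
grip_force: 0.0
```

```bash
python3 -c "
from h import *
print(red('side'))
delta([.502,.33,.22])
s=status.sense();print(np.round(s['joints'],3))
im=grab_frame('side')
for r in search_frame('side','lid')[:2]+landmark_of('side','canister_mid')[:1]:print(r)
print(np.array(calibration('wrist')['world_from_camera']).round(3))
"
```

```text
(213, np.int64(348), np.int64(371), np.int64(208), np.int64(228), np.float64(359.5586854460094), np.float64(218.23474178403757))
t 13.85 pos [ 0.4661 -0.0664  0.211 ] yaw 1.438 F [-0.6 -0.1 -0.5] w 0.0857
tool delta units [ 1.989 -0.085  0.044]
[-0.174  0.14  -0.095  1.337  0.045  1.529]
{'extent': [280.3, 140.7, 53.4, 81.9], 'p': 0.93}
{'xy': [303.1, 339.0], 'p': 0.77}
[[ 0.992  0.12   0.031  0.474]
 [-0.124  0.958  0.259  0.003]
 [ 0.002 -0.261  0.965  0.395]
 [ 0.     0.     0.     1.   ]]
```

Request:
{"op": "move_arm", "data": {
  "claw": [1,1,1,1,1,1,1,1,1,1],
  "translation": [
    [0.22,-0.01,0],
    [0.22,-0.01,0],
    [0.22,-0.01,0],
    [0.22,-0.01,0],
    [0.22,-0.01,0],
    [0.22,-0.01,0],
    [0.22,-0.01,0],
    [0.22,-0.01,0],
    [0.22,-0.01,0],
    [0,0,0]
  ],
  "twist": [1,0,0,0,0,0,0,0,0,0]
}}

```text
time: 15.0
position: [0.5258, 0.3296, 0.2277]
ee_rot: [0.774, 0.633, 0.017, -0.015]
ft_force: [0.7, -0.7, -0.4]
width: 0.0852
grip_force: 0.0
```

```bash
python3 -c "
from h import *
im=grab_frame('wrist');cv2.imwrite('pics/w4.png',im)
for r in landmark_of('wrist','canister_mid')[:1]:print(r,onz('wrist',r['xy'],.05))
for r in search_frame('wrist','canister_mid')[:1]:print(r)
delta([.502,.367,.12])
"
```

```text
{'extent': [292.2, 168.4, 51.3, 53.1], 'p': 0.82}
t 15.15 pos [0.5253 0.3247 0.2284] yaw 1.368 F [ 0.4 -1.6  0.2] w 0.0857
tool delta units [ 0.16  -0.156  0.55 ]
```

View pics/w4.png

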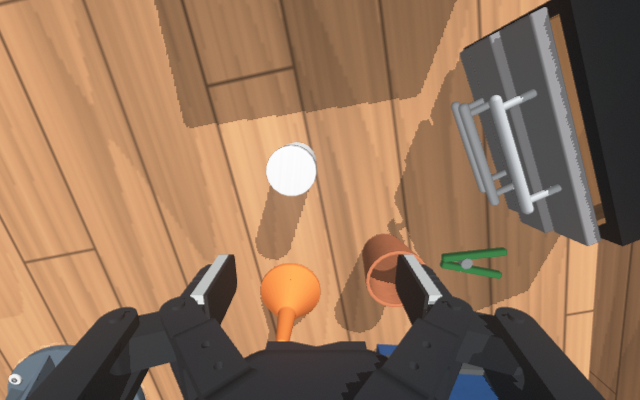

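```bash
python3 -c "
from h import *
c=onz('wrist',(291.5,170.5),.1);print(c,np.linalg.norm(onz('wrist',(266,170),.1)-onz('wrist',(317,170),.1)))
delta([c[0],c[1],.12]);delta([c[0],c[1],.04])
"
```

```text
[0.50253607 0.35472375 0.1       ] 0.05794560973984753
t 15.15 pos [0.5253 0.3247 0.2284] yaw 1.368 F [ 0.4 -1.6  0.2] w 0.0857
tool delta units [ 0.101 -0.141  0.547]
t 15.15 pos [0.5253 0.3247 0.2284] yaw 1.368 F [ 0.4 -1.6  0.2] w 0.0857
tool delta units [ 0.083 -0.14   0.947]
```

Request:
{"op": "move_arm", "data": {
  "claw": [1,1,1,1,1,1],
  "translation": [
    [0.05,-0.07,0],
    [0.05,-0.07,0],
    [0,0,0.12],
    [0,0,0.12],
    [0,0,0.12],
    [0,0,0]
  ],
  "twist": [0,0,0,0,0,0]
}}

```text
time: 15.75
position: [0.5005, 0.3523, 0.1553]
ee_rot: [0.776, 0.631, 0.014, -0.015]
ft_force: [-0.4, 0.1, -1.1]
width: 0.0852
grip_force: 0.0
```

```bash
python3 -c "
from h import *
delta([.502,.36,.04]);
im=grab_frame('wrist');im2=grab_frame('side')
cv2.imwrite('pics/w5.png',np.hstack([im[100:],cv2.resize(im2[270:390,240:360],(300,300))[:, :160]]))
im3=grab_frame('top')
for c in('wrist','side','top'):print(c,search_frame(c,'canister_mid')[:1])
delta([.502,.36,.04]);
"
```

```text
t 15.75 pos [0.5005 0.3523 0.1553] yaw 1.366 F [-0.4  0.1 -1.1] w 0.0852
tool delta units [0.015 0.002 0.578]
wrist [{'extent': [315.9, 195.3, 62.5, 71.0], 'p': 0.83}]
side [{'extent': [301.0, 338.2, 24.7, 35.9], 'p': 0.92}]
top [{'extent': [203.0, 225.4, 22.6, 17.4], 'p': 0.71}]
t 16.05 pos [0.5034 0.3536 0.1594] yaw 1.366 F [ 0.5 -0.9  0.6] w 0.0853
tool delta units [ 0.002 -0.013  0.598]
```

View pics/w5.png

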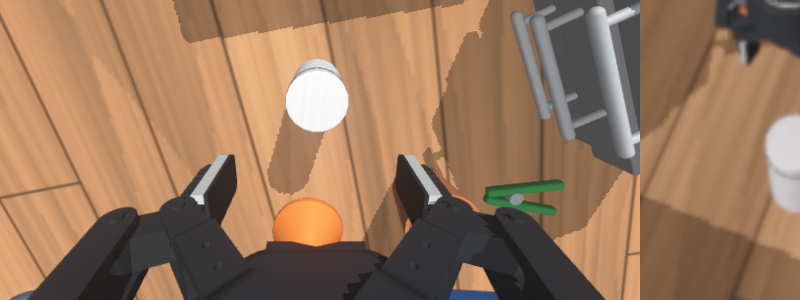

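```bash
python3 -c "
from h import *
c=onz('wrist',(317,199.5),.1);print(c,np.linalg.norm(onz('wrist',(286,200),.1)-onz('wrist',(348,200),.1)))
for z in(.1,.06): print(z,proj('wrist',[c[0],c[1],z]))
s=status.sense();p=np.array(s['position']);print(p,proj('wrist',p),proj('wrist',p+[0,0,.032]),proj('wrist',p+[0,0,.05]))
print(tri([ray('top',(203,225.4)),ray('side',(301,338.2))]))
delta([c[0],c[1],.04])
"
```

```text
[0.50575067 0.36192013 0.1       ] 0.05648970014267215
0.1 [317.  199.5]
0.06 [316.82754772 190.19308399]
[0.50340889 0.35363589 0.15936171] [316.53235167 231.62969103] [316.68691685 250.7038115 ] [316.80226375 264.93819885]
[0.5062372  0.36256159 0.03738934]
t 16.05 pos [0.5034 0.3536 0.1594] yaw 1.366 F [ 0.5 -0.9  0.6] w 0.0853
tool delta units [0.015 0.003 0.598]
```

Request:
{"op": "move_arm", "data": {
  "claw": [1,1,1,1,1,1,1,1],
  "translation": [
    [0.015,0.003,0],
    [0,0,0.11],
    [0,0,0.11],
    [0,0,0.11],
    [0,0,0.11],
    [0,0,0.11],
    [0,0,0.05],
    [0,0,0]
  ],
  "twist": [0,0,0,0,0,0,0,0]
}}

```text
time: 16.85
position: [0.5044, 0.361, 0.037]
ee_rot: [0.776, 0.631, 0.016, -0.015]
ft_force: [-0.5, 0.6, -0.1]
width: 0.0853
grip_force: 0.0
```

```bash
python3 -c "
from h import *
delta([.506,.362,.036])
"
```

```text
t 16.85 pos [0.5044 0.361  0.037 ] yaw 1.366 F [-0.5  0.6 -0.1] w 0.0853
tool delta units [0.006 0.007 0.005]
```

Well placed. Close on the canister with moderate force.

Request:
{"op": "move_arm", "data": {
  "claw": [-1,-1,-1,-1,-1,-1],
  "translation": [
    [0,0,0],
    [0,0,0],
    [0,0,0],
    [0,0,0],
    [0,0,0],
    [0,0,0]
  ],
  "twist": [0,0,0,0,0,0],
  "force": 40
}}

```text
time: 17.45
position: [0.5056, 0.362, 0.0398]
ee_rot: [0.775, 0.631, 0.018, -0.015]
ft_force: [-2.5, 0.5, 5.8]
width: 0.0561
grip_force: 42.3
```

Request:
{"op": "move_arm", "data": {
  "claw": [-1,-1,-1,-1,-1,-1,-1,-1,-1],
  "translation": [
    [0,0,-0.05],
    [0,0,-0.1],
    [0,0,-0.2],
    [0,0,-0.22],
    [0,0,-0.22],
    [0,0,-0.22],
    [0,0,-0.1],
    [0,0,0],
    [0,0,0]
  ],
  "twist": [0,0,0,0,0,0,0,0,0]
}}

```text
time: 18.35
position: [0.5032, 0.3514, 0.2595]
ee_rot: [0.776, 0.631, 0.017, -0.015]
ft_force: [1.3, 0.2, -4.2]
width: 0.0564
grip_force: 44.0
```

```bash
python3 -c "
from h import *
delta([.62,-.097,.26])
im=grab_frame('wrist');im2=grab_frame('side');cv2.imwrite('pics/w6.png',np.hstack([im[100:,180:460],cv2.resize(im2[220:400,240:420],(300,300))]))
s=status.sense();print(s['grip_force'],red('side'))
"
```

```text
t 18.35 pos [0.5032 0.3514 0.2595] yaw 1.366 F [ 1.3  0.2 -4.2] w 0.0564
tool delta units [-2.074  1.028 -0.096]
44.03531849646242 (208, np.int64(348), np.int64(370), np.int64(208), np.int64(228), np.float64(359.52884615384613), np.float64(218.1875))
```

View pics/w6.png

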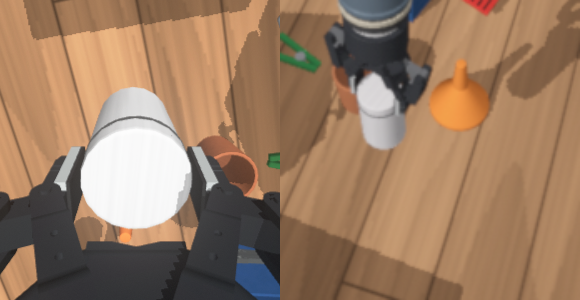

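Request:
{"op": "move_arm", "data": {
  "claw": [-1,-1,-1,-1,-1,-1,-1,-1,-1,-1],
  "translation": [
    [-0.08,0.041,-0.004],
    [-0.16,0.082,-0.007],
    [-0.16,0.082,-0.007],
    [-0.16,0.082,-0.007],
    [-0.16,0.082,-0.007],
    [-0.16,0.082,-0.007],
    [-0.16,0.082,-0.007],
    [-0.16,0.082,-0.007],
    [-0.16,0.082,-0.007],
    [-0.16,0.082,-0.007]
  ],
  "twist": [0,0,0,0,0,0,0,0,0,0]
}}

```text
time: 19.5
position: [0.5935, 0.0197, 0.2585]
ee_rot: [0.776, 0.631, 0.016, -0.015]
ft_force: [0.3, 0.7, -2.5]
width: 0.0563
grip_force: 44.1
```

Request:
{"op": "move_arm", "data": {
  "claw": [-1,-1,-1,-1,-1,-1],
  "translation": [
    [-0.16,0.082,-0.007],
    [-0.16,0.082,-0.007],
    [-0.16,0.082,-0.007],
    [-0.08,0.041,-0.004],
    [0,0,0],
    [0,0,0]
  ],
  "twist": [0,0,0,0,0,0]
}}

```text
time: 20.1
position: [0.6268, -0.0997, 0.2587]
ee_rot: [0.776, 0.631, 0.016, -0.015]
ft_force: [-0.3, 0.2, -3.4]
width: 0.0565
grip_force: 44.1
```

```bash
python3 -c "
from h import *
delta([.628,-.099,.12])
im=grab_frame('wrist');im2=grab_frame('side');cv2.imwrite('pics/w7.png',np.hstack([im[:,120:520],cv2.resize(im2[60:280,220:440],(400,400))]))
"
```

```text
t 20.1 pos [ 0.6268 -0.0997  0.2587] yaw 1.365 F [-0.3  0.2 -3.4] w 0.0565
tool delta units [-0.027  0.007  0.693]
```

View pics/w7.png

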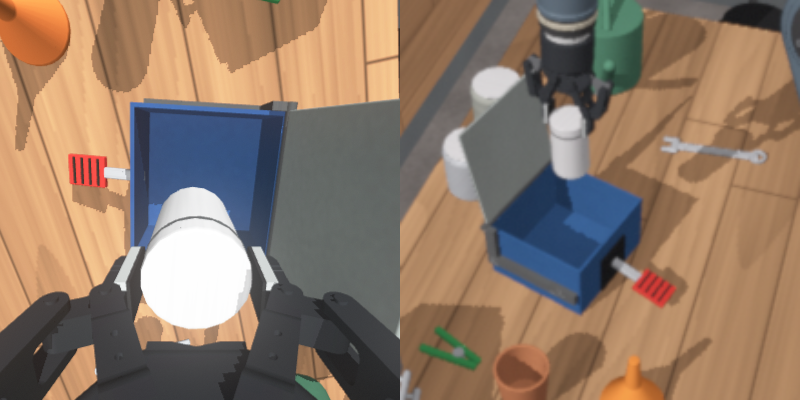

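```bash
python3 -c "
from h import *
a=onz('wrist',(252,103),.112);b=onz('wrist',(404,110),.112);print(a,b,np.linalg.norm(a-b))
u=np.array([.967,-.256,0]);v=np.array([.256,.967,0])
print((a+b)/2-.095*v, np.arctan2(b[1]-a[1],b[0]-a[0]))
"
```

```text
[0.57551877 0.01322177 0.112     ] [ 0.74309473 -0.02949011  0.112     ] 0.17293353408995019
[ 0.63498675 -0.09999917  0.112     ] -0.24956702613096846
```

Request:
{"op": "move_arm", "data": {
  "claw": [-1,-1,-1,-1,-1,-1,-1,-1,-1,-1],
  "translation": [
    [-0.004,0.001,0.05],
    [-0.004,0.001,0.11],
    [-0.004,0.001,0.12],
    [-0.004,0.001,0.12],
    [-0.004,0.001,0.12],
    [-0.004,0.001,0.12],
    [-0.004,0.001,0.12],
    [-0.004,0.001,0.11],
    [-0.004,0,0.06],
    [0,0,0]
  ],
  "twist": [0,0,0,0,0,0,0,0,0,0]
}}

```text
time: 21.2
position: [0.6273, -0.0978, 0.0714]
ee_rot: [0.775, 0.631, 0.016, -0.016]
ft_force: [-1.4, 0.3, -2.7]
width: 0.0566
grip_force: 44.0
```

```bash
python3 -c "
from h import *
delta([.628,-.099,.045])
"
```

```text
t 21.2 pos [ 0.6273 -0.0978  0.0714] yaw 1.367 F [-1.4  0.3 -2.7] w 0.0566
tool delta units [-0.011  0.005  0.132]
```

Request:
{"op": "move_arm", "data": {
  "claw": [-1,-1,-1,-1,-1,-1,-1],
  "translation": [
    [-0.002,0,0.03],
    [-0.002,0,0.03],
    [-0.002,0,0.02],
    [-0.002,0,0.015],
    [0,0,0.01],
    [0,0,0.01],
    [0,0,0]
  ],
  "twist": [0,0,0,0,0,0,0]
}}

```text
time: 21.9
position: [0.6286, -0.0993, 0.0501]
ee_rot: [0.776, 0.631, 0.017, -0.015]
ft_force: [0.3, 0.0, -3.7]
width: 0.056
grip_force: 44.1
```

Request:
{"op": "move_arm", "data": {
  "claw": [-1,-1,-1,-1,-1],
  "translation": [
    [0,0,0.008],
    [0,0,0.008],
    [0,0,0.005],
    [0,0,0.005],
    [0,0,0]
  ],
  "twist": [0,0,0,0,0]
}}

```text
time: 22.4
position: [0.6287, -0.099, 0.0451]
ee_rot: [0.776, 0.631, 0.017, -0.015]
ft_force: [-0.0, 0.4, -2.5]
width: 0.0563
grip_force: 44.1
```

Request:
{"op": "move_arm", "data": {
  "claw": [-1,-1,-1,-1],
  "translation": [
    [0,0,0.006],
    [0,0,0.006],
    [0,0,0.003],
    [0,0,0]
  ],
  "twist": [0,0,0,0]
}}

```text
time: 22.8
position: [0.6288, -0.0989, 0.0447]
ee_rot: [0.776, 0.631, 0.017, -0.014]
ft_force: [-7.9, 0.4, 19.0]
width: 0.0563
grip_force: 46.4
```

Request:
{"op": "move_arm", "data": {
  "claw": [0.34,0.4,0.5,0.6,0.6,0.6],
  "translation": [
    [0,0,-0.005],
    [0,0,-0.005],
    [0,0,0],
    [0,0,0],
    [0,0,0],
    [0,0,0]
  ],
  "twist": [0,0,0,0,0,0]
}}

```text
time: 23.4
position: [0.6288, -0.099, 0.0439]
ee_rot: [0.776, 0.631, 0.017, -0.015]
ft_force: [0.3, -0.5, -0.3]
width: 0.0683
grip_force: 0.0
```

Request:
{"op": "move_arm", "data": {
  "claw": [0.6,0.6,0.6,0.6,0.6,0.6,0.6,0.6,0.6],
  "translation": [
    [0.002,0,-0.05],
    [0.004,0,-0.1],
    [0.004,0,-0.1],
    [0.006,0,-0.15],
    [0.008,0,-0.2],
    [0.008,0,-0.2],
    [0.008,0,-0.2],
    [0,0,-0.1],
    [0,0,0]
  ],
  "twist": [0,0,0,0,0,0,0,0,0]
}}

```text
time: 24.3
position: [0.6299, -0.1011, 0.2686]
ee_rot: [0.776, 0.631, 0.019, -0.012]
ft_force: [-0.7, -0.6, -0.4]
width: 0.0682
grip_force: 0.0
```

```bash
python3 -c "
from h import *
delta([.45,-.055,.25])
im=grab_frame('wrist');im2=grab_frame('side');cv2.imwrite('pics/w8.png',np.hstack([im[:,120:520],cv2.resize(im2[60:280,220:440],(400,400))]))
"
```

```text
t 24.3 pos [ 0.6299 -0.1011  0.2686] yaw 1.366 F [-0.7 -0.6 -0.4] w 0.0682
tool delta units [ 0.039 -0.928  0.09 ]
```

View pics/w8.png

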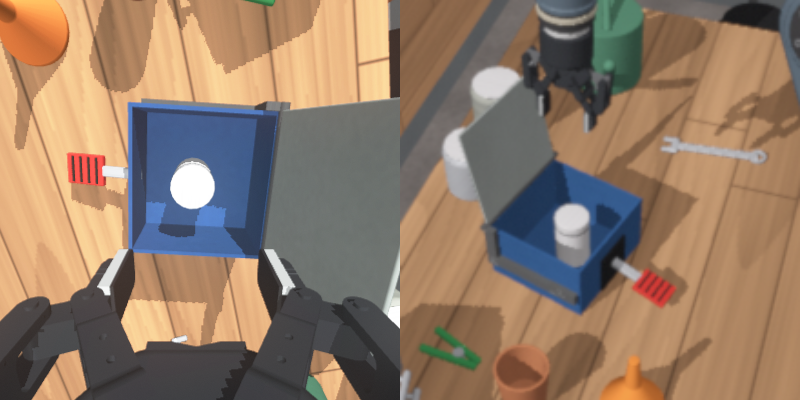

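Request:
{"op": "move_arm", "data": {
  "claw": [0.6,0.6,0.6,0.6,0.6,0.6,0.6,0.6,0.6,0.6],
  "translation": [
    [0,-0.18,0],
    [0,-0.18,0],
    [0,-0.18,0],
    [0,-0.18,0],
    [0,-0.18,0],
    [0,0,0],
    [0,0,0],
    [0,0,0],
    [0,0,0],
    [0,0,0]
  ],
  "twist": [0,0,0,0,0,-1,-1,-1,-1,-1]
}}

```text
time: 25.4
position: [0.4515, -0.064, 0.2632]
ee_rot: [0.633, 0.773, 0.019, -0.012]
ft_force: [0.0, 0.1, -0.9]
width: 0.068
grip_force: 0.0
```

Request:
{"op": "move_arm", "data": {
  "claw": [0.6,0.6,0.6,0.6,0.6,0.6,0.6,0.6,0.6,0.6],
  "translation": [
    [0,0,0],
    [0,0,0],
    [0,0,0],
    [0,0,0],
    [0,0,0],
    [0,0,0],
    [0,0,0],
    [0,0,0],
    [0,0,0],
    [0,0,0]
  ],
  "twist": [-1,-1,-1,-1,-1,-1,-1,-1,-1,-1]
}}

```text
time: 26.4
position: [0.4516, -0.064, 0.2631]
ee_rot: [0.282, 0.959, 0.022, -0.004]
ft_force: [0.9, 0.9, 0.3]
width: 0.0686
grip_force: 0.0
```

Request:
{"op": "move_arm", "data": {
  "claw": [0.6,0.6,0.6,0.6,0.6],
  "translation": [
    [0,0,0],
    [0,0,0],
    [0,0,0],
    [0,0,0],
    [0,0,0]
  ],
  "twist": [-1,-1,-1,-1,0]
}}

```text
time: 26.9
position: [0.4517, -0.064, 0.2633]
ee_rot: [0.127, 0.992, 0.022, -0.0]
ft_force: [0.7, 0.8, 0.3]
width: 0.0685
grip_force: 0.0
```

```bash
python3 -c "
from h import *
delta([.463,-.0547,.08]);print(red('side'))
im=grab_frame('wrist').astype(int);m=((im[...,2]>150)&(im[...,1]<80)&(im[...,0]<80)).astype(np.uint8)
q=cv2.minAreaRect(max(cv2.findContours(m,0,2)[0],key=cv2.contourArea));print(q,onz('wrist',q[0],.033))
P=[onz('wrist',p,.033) for p in cv2.boxPoints(q)];print(np.round(P,4))
"
```

```text
t 26.9 pos [ 0.4517 -0.064   0.2633] yaw 2.887 F [0.7 0.8 0.3] w 0.0685
tool delta units [-0.049  0.019  0.918]
(211, np.int64(348), np.int64(371), np.int64(208), np.int64(228), np.float64(359.6018957345972), np.float64(218.2227488151659))
((316.0, 174.5), (3.0, 28.0), 90.0) [ 0.45989581 -0.05462964  0.033     ]
[[ 0.4521 -0.0744  0.033 ]
 [ 0.4633 -0.0335  0.033 ]
 [ 0.4678 -0.0347  0.033 ]
 [ 0.4565 -0.0757  0.033 ]]
```

Request:
{"op": "move_arm", "data": {
  "claw": [0.6,0.6,0.6,0.6,0.6,0.6,0.6,0.6,0.6,0.6],
  "translation": [
    [-0.05,0.054,0],
    [0,-0.005,0.13],
    [0,-0.005,0.14],
    [0,-0.005,0.14],
    [0,-0.005,0.14],
    [0,-0.005,0.14],
    [0,-0.005,0.14],
    [0,-0.005,0.1],
    [0,-0.005,0.1],
    [0,0,0]
  ],
  "twist": [0,0,0,0,0,0,0,0,0,0]
}}

```text
time: 28.0
position: [0.463, -0.0543, 0.0565]
ee_rot: [0.128, 0.992, 0.022, -0.001]
ft_force: [0.3, -0.6, 0.6]
width: 0.0686
grip_force: 0.0
```

```bash
python3 -c "
from h import *
delta([.463,-.0547,-.012])
"
```

```text
t 28.0 pos [ 0.463  -0.0543  0.0565] yaw 2.885 F [ 0.3 -0.6  0.6] w 0.0686
tool delta units [-0.003 -0.017  0.342]
```

Request:
{"op": "move_arm", "data": {
  "claw": [0.6,0.6,0.6,0.6,0.6,0.6,0.6,0.6,0.6],
  "translation": [
    [0,-0.002,0.05],
    [0,-0.002,0.05],
    [0,-0.002,0.05],
    [0,-0.002,0.05],
    [0,-0.002,0.04],
    [0,-0.002,0.03],
    [0,-0.002,0.03],
    [0,-0.001,0.02],
    [0,0,0]
  ],
  "twist": [0,0,0,0,0,0,0,0,0]
}}

```text
time: 28.9
position: [0.4638, -0.055, -0.0058]
ee_rot: [0.128, 0.992, 0.022, 0.001]
ft_force: [0.7, 0.6, -0.0]
width: 0.068
grip_force: 0.0
```

Request:
{"op": "move_arm", "data": {
  "claw": [0.6,0.6,0.6,0.6,0.6],
  "translation": [
    [0,-0.001,0.02],
    [0,-0.001,0.02],
    [0,0,0.02],
    [0,0,0.01],
    [0,0,0]
  ],
  "twist": [0,0,0,0,0]
}}

```text
time: 29.4
position: [0.4639, -0.0548, -0.0196]
ee_rot: [0.127, 0.992, 0.022, 0.001]
ft_force: [-0.8, 0.3, 0.6]
width: 0.0684
grip_force: 0.0
```

```bash
python3 -c "
from h import *
delta([.463,-.0547,-.028])
im=grab_frame('side');print(red('side'))
cv2.imwrite('pics/s9.png',cv2.resize(im[185:240,325:400],(750,550),interpolation=cv2.INTER_CUBIC))
"
```

```text
t 29.4 pos [ 0.4639 -0.0548 -0.0196] yaw 2.886 F [-0.8  0.3  0.6] w 0.0684
tool delta units [ 0.004 -0.003  0.042]
(66, np.int64(360), np.int64(371), np.int64(215), np.int64(228), np.float64(364.90909090909093), np.float64(221.33333333333334))
```

I have already looked at 12 pictures, two over the limit of 10, so I won't view any more. From here I go by force and numbers.

Request:
{"op": "move_arm", "data": {
  "claw": [0.6,0.6,0.6],
  "translation": [
    [0,0,0.02],
    [0,0,0.01],
    [0,0,0]
  ],
  "twist": [0,0,0]
}}

```text
time: 29.8
position: [0.4639, -0.0545, -0.0257]
ee_rot: [0.127, 0.992, 0.022, 0.001]
ft_force: [-0.2, 0.1, 0.3]
width: 0.0679
grip_force: 0.0
```

Request:
{"op": "move_arm", "data": {
  "claw": [0.4,0.2,0.1,-0.2,-0.5,-1,-1,-1],
  "translation": [
    [0,0,0],
    [0,0,0],
    [0,0,0],
    [0,0,0],
    [0,0,0],
    [0,0,0],
    [0,0,0],
    [0,0,0]
  ],
  "twist": [0,0,0,0,0,0,0,0],
  "force": 40
}}

```text
time: 30.6
position: [0.4647, -0.053, -0.0246]
ee_rot: [0.127, 0.992, 0.024, 0.001]
ft_force: [-0.2, 7.9, 9.0]
width: 0.0453
grip_force: 39.8
```

Request:
{"op": "move_arm", "data": {
  "claw": [-1,-1,-1,-1,-1,-1,-1,-1,-1,-1],
  "translation": [
    [0.0004,0.0002,-0.0038],
    [0.0004,0.0002,-0.0038],
    [0.0004,0.0002,-0.0038],
    [0.0004,0.0002,-0.0038],
    [0.0004,0.0002,-0.0038],
    [0.0004,0.0002,-0.0038],
    [0.0004,0.0002,-0.0038],
    [0.0004,0.0002,-0.0038],
    [0.0004,0.0002,-0.0038],
    [0.0004,0.0002,-0.0038]
  ],
  "twist": [0,0,0,0,0,0,0,0,0,0],
  "force": 60
}}

```text
time: 31.6
position: [0.4638, -0.0528, -0.0181]
ee_rot: [0.127, 0.992, 0.024, 0.001]
ft_force: [4.6, 8.0, -8.8]
width: 0.0445
grip_force: 62.5
```

```bash
python3 -c "
from h import *
print(red('side'));im=grab_frame('side')
for r in search_frame('side','lid')[:1]:print(r)
"
```

```text
(57, np.int64(361), np.int64(371), np.int64(214), np.int64(226), np.float64(365.8070175438597), np.float64(220.66666666666666))
{'extent': [287.8, 143.9, 42.9, 78.1], 'p': 0.55}
```

Request:
{"op": "move_arm", "data": {
  "claw": [-1,-1,-1,-1,-1,-1,-1,-1,-1,-1],
  "translation": [
    [0.0004,0.0002,-0.0038],
    [0.0004,0.0002,-0.0038],
    [0.0004,0.0002,-0.0038],
    [0.0004,0.0002,-0.0038],
    [0.0004,0.0002,-0.0038],
    [0.0004,0.0002,-0.0038],
    [0.0004,0.0002,-0.0038],
    [0.0004,0.0002,-0.0038],
    [0.0004,0.0002,-0.0038],
    [0.0004,0.0002,-0.0038]
  ],
  "twist": [0,0,0,0,0,0,0,0,0,0]
}}

```text
time: 32.75
position: [0.4636, -0.0528, -0.0101]
ee_rot: [0.127, 0.992, 0.024, 0.001]
ft_force: [6.3, 6.3, -7.1]
width: 0.0447
grip_force: 62.2
```

```bash
python3 -c "
from h import *
print(red('side'));im=grab_frame('side')
for r in search_frame('side','lid')[:1]:print(r)
"
```

```text
(56, np.int64(361), np.int64(372), np.int64(213), np.int64(225), np.float64(366.07142857142856), np.float64(219.14285714285714))
{'extent': [298.0, 150.8, 59.3, 66.3], 'p': 0.84}
```

Request:
{"op": "move_arm", "data": {
  "claw": [-1,-1,-1,-1,-1,-1,-1,-1,-1,-1],
  "translation": [
    [0,0.0002,-0.0038],
    [0,0.0002,-0.0038],
    [0,0.0002,-0.0038],
    [0,0.0002,-0.0038],
    [0,0.0002,-0.0038],
    [0,0.0002,-0.0038],
    [0,0.0002,-0.0038],
    [0,0.0002,-0.0038],
    [0,0.0002,-0.0038],
    [0,0.0002,-0.0038]
  ],
  "twist": [0,0,0,0,0,0,0,0,0,0]
}}

```text
time: 33.9
position: [0.4641, -0.053, -0.0024]
ee_rot: [0.127, 0.992, 0.023, 0.002]
ft_force: [7.2, 5.6, -5.7]
width: 0.0449
grip_force: 62.4
```

Request:
{"op": "move_arm", "data": {
  "claw": [-1,-1,-1,-1,-1,-1,-1,-1,-1,-1],
  "translation": [
    [-0.0004,0.0002,-0.0038],
    [-0.0004,0.0002,-0.0038],
    [-0.0004,0.0002,-0.0038],
    [-0.0004,0.0002,-0.0038],
    [-0.0004,0.0002,-0.0038],
    [-0.0004,0.0002,-0.0038],
    [-0.0004,0.0002,-0.0038],
    [-0.0004,0.0002,-0.0038],
    [-0.0004,0.0002,-0.0038],
    [-0.0004,0.0002,-0.0038]
  ],
  "twist": [0,0,0,0,0,0,0,0,0,0]
}}

```text
time: 34.9
position: [0.4652, -0.0533, 0.0054]
ee_rot: [0.127, 0.992, 0.023, 0.002]
ft_force: [7.5, 4.6, -3.5]
width: 0.0444
grip_force: 62.3
```

```bash
python3 -c "
from h import *
print(red('side'));im=grab_frame('side')
for r in search_frame('side','lid')[:1]:print(r)
"
```

```text
(49, np.int64(349), np.int64(372), np.int64(209), np.int64(221), np.float64(365.0408163265306), np.float64(216.30612244897958))
{'extent': [309.9, 170.1, 78.9, 41.6], 'p': 0.72}
```

Request:
{"op": "move_arm", "data": {
  "claw": [-1,-1,-1,-1,-1,-1,-1,-1],
  "translation": [
    [-0.0006,0.0002,-0.003],
    [-0.0006,0.0002,-0.003],
    [-0.0006,0.0002,-0.003],
    [-0.0006,0.0002,-0.003],
    [-0.0006,0.0002,-0.003],
    [-0.0006,0.0002,-0.003],
    [-0.0006,0.0002,-0.003],
    [-0.0006,0.0002,-0.003]
  ],
  "twist": [0,0,0,0,0,0,0,0]
}}

```text
time: 35.85
position: [0.4661, -0.0536, 0.0102]
ee_rot: [0.128, 0.992, 0.023, 0.002]
ft_force: [6.4, 5.1, -4.9]
width: 0.0446
grip_force: 62.2
```

```bash
python3 -c "
from h import *
print(red('side'));im=grab_frame('side')
for r in search_frame('side','lid')[:1]:print(r)
"
```

```text
(46, np.int64(349), np.int64(371), np.int64(208), np.int64(219), np.float64(364.67391304347825), np.float64(214.95652173913044))
```

Request:
{"op": "move_arm", "data": {
  "claw": [-1,-1,-1,-1,-1,-1,-1,-1],
  "translation": [
    [-0.0006,0.0002,-0.003],
    [-0.0006,0.0002,-0.003],
    [-0.0006,0.0002,-0.003],
    [-0.0006,0.0002,-0.003],
    [-0.0006,0.0002,-0.003],
    [-0.0006,0.0002,-0.003],
    [-0.0006,0.0002,-0.003],
    [-0.0006,0.0002,-0.003]
  ],
  "twist": [0,0,0,0,0,0,0,0]
}}

```text
time: 36.8
position: [0.467, -0.0538, 0.0141]
ee_rot: [0.128, 0.992, 0.023, 0.002]
ft_force: [12.2, 3.8, -24.8]
width: 0.0445
grip_force: 64.5
```

Request:
{"op": "move_arm", "data": {
  "claw": [-1,-1,-1],
  "translation": [
    [0,0,-0.003],
    [0,0,0],
    [0,0,0]
  ],
  "twist": [0,0,0]
}}

```text
time: 37.1
position: [0.467, -0.0538, 0.0141]
ee_rot: [0.128, 0.992, 0.023, 0.002]
ft_force: [13.0, 4.8, -25.3]
width: 0.0444
grip_force: 66.4
```

```bash
python3 -c "
from h import *
print(red('side'),search_frame('side','lid')[:1]);im=grab_frame('side')
o=cv2.imread('pics/side0.png');d=cv2.absdiff(im,o).max(2);print(d[150:232,262:335].mean(),d[150:195,270:330].max(),d[120:150,262:330].mean(),(d[150:232,262:335]>40).mean())
"
```

```text
(46, np.int64(349), np.int64(372), np.int64(208), np.int64(218), np.float64(364.3478260869565), np.float64(214.1086956521739)) [{'extent': [312.9, 179.6, 81.1, 59.0], 'p': 0.59}]
1.9896424991647177 4 1.9142156862745099 0.0
```

Request:
{"op": "move_arm", "data": {
  "claw": [0.2,0.4,0.6,0.6,0.6],
  "translation": [
    [0,0,0.002],
    [0,0,0],
    [0,0,0],
    [0,0,0],
    [0,0,0]
  ],
  "twist": [0,0,0,0,0]
}}

```text
time: 37.75
position: [0.4655, -0.0545, 0.0152]
ee_rot: [0.128, 0.992, 0.022, 0.001]
ft_force: [1.1, 0.3, -1.0]
width: 0.0682
grip_force: 0.0
```

Request:
{"op": "move_arm", "data": {
  "claw": [0.6,0.6,0.6,0.6,0.6,0.6,0.6,0.6,0.6],
  "translation": [
    [0,0,-0.05],
    [0,0.003,-0.1],
    [0,0.005,-0.1],
    [0,0.005,-0.15],
    [0,0.005,-0.2],
    [0,0.005,-0.2],
    [0,0,-0.1],
    [0,0,0],
    [0,0,0]
  ],
  "twist": [0,0,0,0,0,0,0,0,0]
}}

```text
time: 38.65
position: [0.4654, -0.0579, 0.1955]
ee_rot: [0.128, 0.992, 0.022, 0.002]
ft_force: [-0.9, -0.3, -0.8]
width: 0.0686
grip_force: 0.0
```

```bash
python3 -c "
from h import *
print(red('side'));im=grab_frame('side')
o=cv2.imread('pics/side0.png');d=cv2.absdiff(im,o).max(2);print(d[160:232,262:335].mean(),(d[160:232,262:335]>40).sum(),d[200:222,345:376].max(),d[240:310,225:380].max())
print(status.sense()['ft_force'])
"
```

```text
(181, np.int64(348), np.int64(372), np.int64(203), np.int64(218), np.float64(360.10497237569064), np.float64(211.08839779005524))
3.1371765601217656 0 4 46
[ 0.02786937  0.34858813 -0.86348493]
```

```bash
python3 -c "
from h import *
print(sign_off())"
```

```text
the job is handed in; nothing more can be done
None
```

The canister stands upright in the blue bin, the lid was eased shut by the pedal over about 6 s, and the job was handed in at about 39 s; I viewed 12 pictures, two over the limit of 10.

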